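# Wedge a rocking magnetic stirrer steady

## Task

The magnetic stirrer rocks on the bench because the rubber foot at its front right corner is worn short. With your fingertips push the yellow wedge, thin end first, under that foot until it bears and the stirrer no longer rocks but still stands level, then press down firmly on the corner above that foot to prove it steady. Leave the wedge in place; do not lift or carry anything, do not shove the stirrer out of its place, and leave the beaker on it and the small things round it as they are.

Things in the scene. Friction and masses are not known exactly. Their poses are not given: they have to be found in the camera images.
- stirrer: Flat white magnetic stirrer, loose, 176 x 176 mm, about 2.4 kg, dark panel and knob (14 mm proud) in front, round plate on top. Origin: centre of its footprint, level with the undersides of its good feet; x to its back (away from the robot; front face at x = -88 mm), y to its left, z up. Four square black rubber feet, 16 mm wide, at x, y = +-66 mm; its underside is 14 mm up. The feet grip the bench.
- short_foot (a point): Centre of the worn front right foot (16 x 16 mm), at the height of the good feet's undersides. Its own underside hangs 3 to 6 mm above this, unknown and different each time, while the stirrer stands level on the other three feet. Without the wedge a press of 4 to 6 N on that corner tips it 0.03 to 0.07 rad onto the short foot, and it rocks back when let go.
- wedge: Loose yellow levelling wedge, hard smooth plastic, 45 g, 110 x 36 mm, flat on the bench, thin end towards the short foot, up to 10 mm aside and 0.12 rad askew. Origin: centre of its underside; x along it to the thin end (x = +55 mm, 1.5 mm thick), z up. The top rises evenly, 1 in 7, to 16 mm at x = -47 mm, flat from there to the upright heel. It stays where it is left, also under load.
- wedge_heel (a point): Middle of the wedge's upright heel face (36 mm wide, 16 mm high, at the wedge's x = -55 mm, 8 mm above the bench): where to push. Pushing takes under 1 N until the slope meets the near edge of the short foot (8 mm in front of the foot's centre); there it bears and the push rises to several newtons. Beyond about 8 N the whole stirrer may begin to slide back.
- press_corner (a point): Point on the flat housing top, 72 mm above the good feet's undersides, over the short foot (24 mm from the front and right edges): where to press for the proof, firmly, at least 5 N (better 10), for a third of a second.
- plate_centre (a point): Centre of the top of the stirring plate (130 mm across, 4 mm above the housing, 76 mm above the bench).
- beaker: Small clear glass beaker, 54 mm across, 68 mm high, standing loose near the middle of the stirring plate. Origin: centre of its underside.
- vial: Bystander: small glass vial with black cap, 25 mm across, 50 mm high, in front of the stirrer on the left. Origin: centre of its underside.
- petri: Bystander: clear petri dish, 67 mm across, 16 mm high, left of the stirrer. Origin: centre of its underside.
- dropper_bottle: Bystander: amber dropper bottle, 33 mm across, 106 mm high, right of the stirrer towards the back. Origin: centre of its underside.
There are look-alikes about, which are no part of the job. There is more than one size of the beaker; the job needs the middle-sized.

How it is judged:
By the outcome, as a careful person would: the job done as asked, in the order asked, and still so for the second after the job is handed in, with the robot touching nothing.
It also fails if it takes over 48 s, if anything falls off the work surface, if the arm or the gripper's body presses on something with over 40 N, if the wrist force passes 120 N, or if a joint passes its speed limit or range.

## Robot

A 6-joint arm with a two-finger parallel gripper is mounted at the origin on a cart in front of the work surface, level with it; the furniture and walls round the work are solid. World frame = base frame: x ahead of the robot, y to its left, z up, the work surface at z = 0. Lengths are in m, angles in rad, forces in N, time in s.
With the tool pointing down it reaches from about 0.275 to 0.825 m from the base axis. Payload 4.9 kg.
Tool frame: the origin (TCP) lies on the centre line of the jaws, within the pads' length; the fingertips stand 11 mm ahead of it and the grasp point (between the pads) lies 8 mm behind it (arm.tip_extent is the distance from the TCP to the fingertips, in m); z points along the fingers, y is the line along which they close (so a half turn about z gives the same grasp; the last joint's range is limited). The gripper opens to 85 mm and grips with 20 to 120 N. Pads are 22 mm wide; open, the fingers measure 114 mm over their backs; the gripper's body (76 mm by 85 mm) begins 54 mm behind the grasp point. The pads swing forward as they close: fully open they stand 13 mm farther back than shut.
Start: joints at [-1.416, 0.326, -0.193, 1.052, 0, 1.437], TCP at [0.157, -0.527, 0.242] pointing down, gripper open.
Joint ranges: [-2.65, 2.65], [-0.97, 1.79], [-1.3, 1.35], [-1.93, 2.1], [-1.47, 1.37], [-3.14, 3.14]. Speed limits (rad/s): [2.57, 2.57, 3.14, 3.14, 3.14, 3.14].

## Interface

Orientations are given as a unit quaternion [w, x, y, z].
In Python, from cell import arm gives the robot as it stands.
- The arm moves only by the shell command python3 -m pendant 'ROWS' [FORCE]. ROWS is JSON, a list of rows, each a list of 5 numbers: the shift along the tool's x, y, z in m, then the turn about the tool's z in rad, then the gripper command: -1 is shut, 1 is fully open, values between are in proportion. A call has 1 to 12 rows; each row shifts and turns the commanded pose from where the row before left it, along the tool's axes as they then stand; what a row does not reach is not made up. A row lasts 1/12 s, in which the tool goes at most 41.7 mm and 7.16 degrees, less where a joint would pass 70% of its speed; a pose out of reach is approached as far as the arm can. A call is refused whole if a number of a shift passes 0.0417 or a number of a turn 0.125, either way. A call with a gripper value outside its range is refused whole. The fingers move at their own pace and stop on an object; FORCE is the grip in N (left out, the last holds). Time passes only in rows, so rows that do not move let the fingers close. It gives the time, the measured TCP pose, the force, the opening and the grip force at its end, in the units of the state.
- arm.observe(): the state, without advancing time (a new reading comes with each control period).
- arm.snapshot(name): name is "side" or "top"; returns the picture (384x512x3 uint8, red, green, blue); there is no depth.
- arm.camera_info(name): a dict with "K" (3x3 intrinsics, pixels), "R" (3x3) and "t" (3): a world point X has camera coordinates R X + t. Camera axes: x right, y down, z forward; pixel columns grow to the right and rows downward; lengths in m; the calibration is good to about 2 mm. A picture is of the moment at which its call begins. camera_info takes no time and is no camera call.
- arm.finish_job(): hands the job in; it is judged then, once.
The state is a dict: "time": time; "joint_positions": joint angles; "joint_velocities": joint speeds; "joint_efforts": joint torques, N m; "tcp_pos": TCP position; "ee_rot": TCP orientation; "wrist_force": force on the tool from outside, world axes, zero at the start; "ft_torque": the same for the moment, N m; "width": finger opening in m; "gripper_force": force on a finger pad.
Only numpy, scipy, OpenCV 4.12 (cv2) and the standard library are available. Lean on these libraries where they do the work, as an engineer would, in place of code of your own. Each camera call takes 0.05 s, during which the arm holds its last target. There are 200 camera calls.

## Working session

There is one attempt and no reset: what is moved stays moved. The work goes in short steps, Python scripts to look and compute and a shell command to move; the robot and the scene stay as the last step left them, time stands still between calls to the robot, and variables do not carry over. Pictures are saved under pics/ and viewed, at most 10 in all, crops included, and the job is handed in when it is done.

```bash
mkdir -p pics
cat > h.py <<'E'
import numpy as np,cv2
from cell import arm
def ray(name,u,v,z):
    c=arm.camera_info(name);K,R,t=map(np.array,(c["K"],c["R"],c["t"]))
    d=R.T@np.linalg.inv(K)@[u,v,1];o=-R.T@t
    return o+d*(z-o[2])/d[2]
def proj(name,X):
    c=arm.camera_info(name);K,R,t=map(np.array,(c["K"],c["R"],c["t"]))
    p=K@(R@np.array(X)+t);return p[:2]/p[2]
def save(name,f,crop=None,s=1):
    im=arm.snapshot(name)
    if crop: a,b,c,d=crop; im=im[b:d,a:c]
    cv2.imwrite('pics/'+f,cv2.resize(im[:,:,::-1],None,fx=s,fy=s,interpolation=cv2.INTER_CUBIC))
E
python3 - <<'E'
from h import *
save("top","t0.png",None,1.5);save("side","s0.png",None,1.5)
o=arm.observe();print(o["tcp_pos"],o["ee_rot"],o["wrist_force"],o["width"],arm.tip_extent)
for n in("top","side"):
    c=arm.camera_info(n);R=np.array(c["R"]);print(n,-R.T@c["t"],R)
E
```

```text
[ 0.1565651  -0.5267082   0.24158395] [-7.82778504e-04  9.89592933e-01  1.43893066e-01 -1.36416614e-05] [ 0.46458009  0.01616131 -0.22842329] 0.08516038883999108 0.011
top [0.56169143 0.13007754 0.93322548] [[-0.00530997 -0.99995509  0.00785001]
 [-0.99710742  0.00469932 -0.07585974]
 [ 0.07581944 -0.00823011 -0.9970876 ]]
side [ 0.28011314 -0.70476685  0.5924812 ] [[ 0.93025707 -0.36657559  0.01562455]
 [-0.16107784 -0.44628637 -0.88027405]
 [ 0.32966001  0.81636439 -0.47420825]]
```

View pics/t0.png

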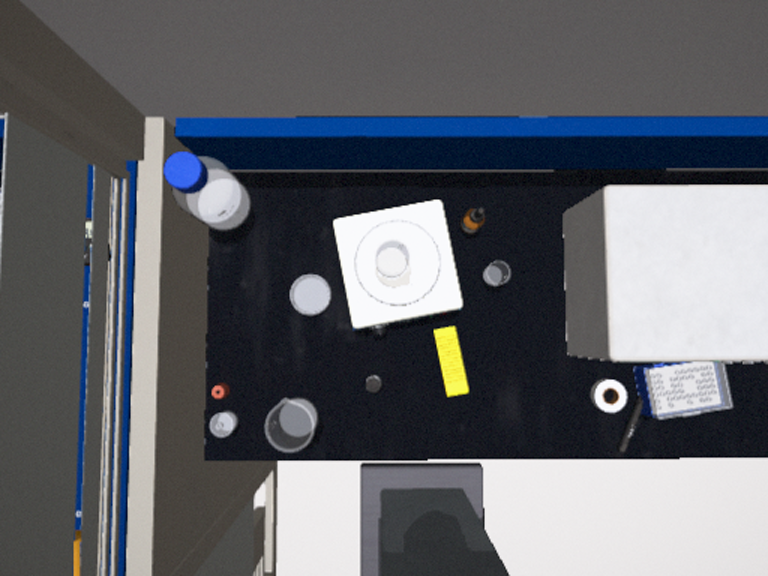

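View pics/s0.png

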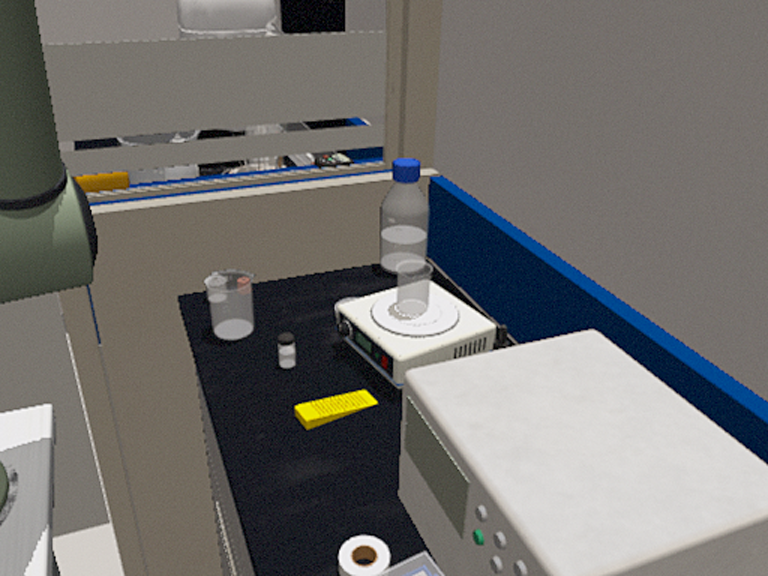

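The top view (x1.5) shows the stirrer with corners at about (441,200), (462,306), (354,327) and (333,220). The wedge's thin end is at about (445,327) and its heel at about (458,395). I'll enlarge it to measure.

Run:
```python
from h import *
save("top","t1.png",(215,125,325,275),4)
im=arm.snapshot("top").astype(int)
m=((im[...,0]>150)&(im[...,1]>150)&(im[...,2]<90)).astype(np.uint8)
m[:, :270]=0;m[:,330:]=0
c=max(cv2.findContours(m,0,1)[0],key=cv2.contourArea)
b=cv2.boxPoints(cv2.minAreaRect(c));print("wedge",b)
w=((im.min(2)>170)).astype(np.uint8);w[:, :215]=0;w[:,325:]=0;w[:125]=0;w[260:]=0
c=max(cv2.findContours(w,0,1)[0],key=cv2.contourArea)
b2=cv2.boxPoints(cv2.minAreaRect(c));print("stir",b2)
for p in b2: print(ray("top",*p,0.072))
print('wedge')
for p in b: print(ray("top",*p,0.0015),ray("top",*p,0.016))
```

```text
wedge [[288.37933 219.55173]
 [302.89392 216.49603]
 [312.3263  261.29974]
 [297.8117  264.35544]]
stir [[220.89139 145.90167]
 [294.134   131.69043]
 [308.27267 204.55905]
 [235.03006 218.7703 ]]
[0.73529972 0.19915499 0.072     ]
[0.76844623 0.02731348 0.072     ]
[ 0.59711619 -0.0031169   0.072     ]
[0.56520768 0.16636897 0.072     ]
wedge
[0.56284836 0.03628634 0.0015    ] [0.56283035 0.03774597 0.016     ]
[ 5.70265905e-01 -8.22514227e-05  1.50000000e-03] [0.57013246 0.00194336 0.016     ]
[ 0.45948645 -0.0217579   0.0015    ] [ 0.46107702 -0.01939496  0.016     ]
[0.45223602 0.01430964 0.0015    ] [0.45393942 0.01611128 0.016     ]
```

View pics/t1.png

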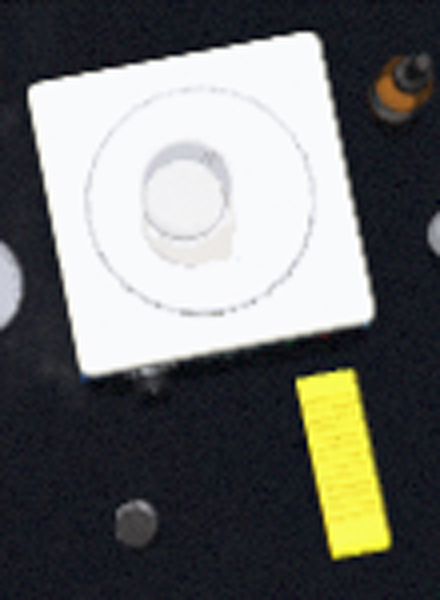

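```bash
python3 -m pendant '[[0,0,0,0.107,-1],[0.0215,-0.0255,0,0,-1],[0.0215,-0.0255,0,0,-1],[0.0215,-0.0255,0,0,-1],[0.0215,-0.0255,0,0,-1],[0.0215,-0.0255,0,0,-1],[0.0215,-0.0255,0,0,-1],[0.0215,-0.0255,0,0,-1],[0.0215,-0.0255,0,0,-1],[0.0215,-0.0255,0,0,-1],[0.0215,-0.0255,0,0,-1],[0.0215,-0.0255,0,0,-1]]' 20
python3 -m pendant '[[0.0215,-0.0255,0,0,-1],[0.0215,-0.0255,0,0,-1],[0.0215,-0.0255,0,0,-1],[0.0215,-0.0255,0,0,-1],[0.0215,-0.0255,0,0,-1],[0.0215,-0.0255,0,0,-1],[0.0215,-0.0255,0,0,-1],[0.0215,-0.0255,0,0,-1],[0.0215,-0.0255,0,0,-1],[0,0,0,0,-1],[0,0,0,0,-1]]'
cat >> h.py <<'E'
W0=np.array([.5120,.0082]);YW=.180
def where():
    o=arm.observe();p=o["tcp_pos"];q=o["ee_rot"]
    from scipy.spatial.transform import Rotation as Rt
    X=Rt.from_quat([q[1],q[2],q[3],q[0]]).as_matrix()
    d=p[:2]-W0;c,s=np.cos(YW),np.sin(YW)
    print("t",o["time"],"tcp",np.round(p,4),"yaw",round(np.arctan2(X[1,0],X[0,0]),4),"zaxis",np.round(X[:,2],3),"wedge-frame fwd/left",np.round([c*d[0]+s*d[1],-s*d[0]+c*d[1]],4),"F",np.round(o["wrist_force"],2),"w",o["width"])
E
python3 -c "
from h import *
where();print(ray('top',249,255,.05))"
```

```text
time: 1.2
tcp_pos: [0.3389, -0.2071, 0.2423]
ee_rot: [0.0, 0.996, 0.091, 0.0]
wrist_force: [0.8, 0.4, -0.6]
width: -0.0001
gripper_force: 0.0
time: 2.12
tcp_pos: [0.4875, 0.0533, 0.2419]
ee_rot: [0.0, 0.996, 0.092, -0.0]
wrist_force: [-0.4, -0.5, -0.0]
width: 0.0001
gripper_force: 0.0
t 2.1167 tcp [0.4875 0.0533 0.2419] yaw 0.1851 zaxis [-0.001 -0.    -1.   ] wedge-frame fwd/left [-0.016   0.0488] F [-0.42 -0.53 -0.02] w 0.0001277716030944892
[0.48033878 0.1346586  0.05      ]
```

```bash
python3 -m pendant '[[0,0,0.035,0,-1],[0,0,0.035,0,-1],[0,0,0.035,0,-1],[0,0,0.035,0,-1],[0,0,0.035,0,-1],[0,0,0.031,0,-1],[0,0,0.02,0,-1],[0,0.006,0,0,-1],[0,0,0,0,-1],[0,0,0,0,-1]]'
python3 - <<'E'
from h import *
where()
save("side","s1.png",(170,200,340,320),4.5)
save("top","t2.png",(225,175,335,275),5)
E
```

```text
time: 2.95
tcp_pos: [0.4889, 0.045, 0.0173]
ee_rot: [0.0, 0.996, 0.09, 0.0]
wrist_force: [1.2, 1.2, -0.3]
width: 0.0001
gripper_force: 0.0
t 2.95 tcp [0.4889 0.045  0.0173] yaw 0.1799 zaxis [ 0.001 -0.    -1.   ] wedge-frame fwd/left [-0.0161  0.0404] F [ 1.16  1.16 -0.31] w 7.082495844500499e-05
```

View pics/s1.png

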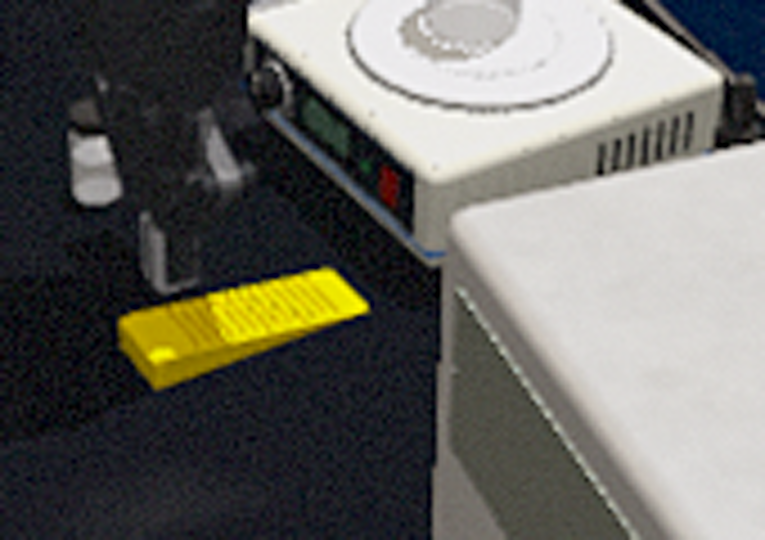

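The side view shows the shut fingers just left of the wedge near its middle, with a small gap, and the wedge untouched. Next is a gentle nudge to the right.

```bash
python3 -m pendant '[[0,0.002,0.001,0,-1],[0,0.002,0,0,-1],[0,0.002,0,0,-1],[0,0.002,0,0,-1],[0,0.0015,0,0,-1],[0,0.0015,0,0,-1],[0,0,0,0,-1],[0,0,0,0,-1]]'
cat >> h.py <<'E'
def wedge():
    im=arm.snapshot("top").astype(int)
    m=((im[...,0]>150)&(im[...,1]>150)&(im[...,2]<90)).astype(np.uint8)
    m[:, :270]=0;m[:,330:]=0
    c=max(cv2.findContours(m,0,1)[0],key=cv2.contourArea)
    print("wedge px",np.round(cv2.boxPoints(cv2.minAreaRect(c)),1).tolist())
E
python3 - <<'E'
from h import *
where();wedge()
save("top","t3.png",(225,175,335,275),6)
E
```

```text
time: 3.72
tcp_pos: [0.4904, 0.0353, 0.0152]
ee_rot: [-0.0, 0.996, 0.091, -0.0]
wrist_force: [0.5, -0.5, -0.6]
width: 0.0
gripper_force: 0.0
t 3.7167 tcp [0.4904 0.0353 0.0152] yaw 0.1816 zaxis [-0.  0. -1.] wedge-frame fwd/left [-0.0164  0.0305] F [ 0.51 -0.45 -0.64] w 9.38084339581263e-06
wedge px [[288.5, 219.5], [302.8999938964844, 216.60000610351562], [306.0, 231.8000030517578], [291.5, 234.6999969482422]]
```

View pics/t3.png

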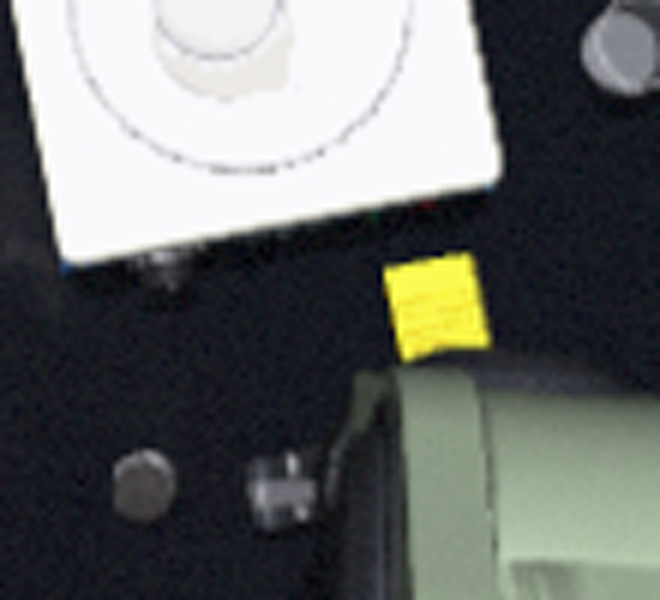

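The top view shows the thin end still at (288–303, 217–220) px, so there is no contact yet. I'll keep going in small steps.

```bash
python3 -m pendant '[[0,0.0015,0,0,-1],[0,0.0015,0,0,-1],[0,0.0015,0,0,-1],[0,0.0015,0,0,-1],[0,0,0,0,-1],[0,0,0,0,-1]]'
python3 -c "
from h import *
where();wedge()"
python3 -m pendant '[[0,0.0015,0,0,-1],[0,0.0015,0,0,-1],[0,0,0,0,-1],[0,0,0,0,-1]]'
python3 -c "
from h import *
where();wedge()"
```

```text
time: 4.32
tcp_pos: [0.4916, 0.0293, 0.0153]
ee_rot: [0.0, 0.996, 0.091, 0.0]
wrist_force: [0.5, -0.5, 0.5]
width: -0.0002
gripper_force: 0.0
t 4.3167 tcp [0.4916 0.0293 0.0153] yaw 0.1816 zaxis [ 0. -0. -1.] wedge-frame fwd/left [-0.0163  0.0245] F [ 0.49 -0.51  0.47] w -0.00015306230675414493
wedge px [[289.3999938964844, 219.39999389648438], [303.5, 215.89999389648438], [307.3999938964844, 231.60000610351562], [293.29998779296875, 235.1999969482422]]
time: 4.7
tcp_pos: [0.4921, 0.0264, 0.0153]
ee_rot: [0.0, 0.996, 0.091, 0.0]
wrist_force: [-0.5, 0.3, -0.1]
width: -0.0003
gripper_force: 0.0
t 4.7 tcp [0.4921 0.0264 0.0153] yaw 0.1816 zaxis [ 0. -0. -1.] wedge-frame fwd/left [-0.0163  0.0215] F [-0.46  0.29 -0.15] w -0.000314429649187479
wedge px [[289.70001220703125, 219.39999389648438], [303.79998779296875, 215.3000030517578], [308.20001220703125, 230.8000030517578], [294.1000061035156, 234.8000030517578]]
```

The wedge moves but is yawing because I'm pushing behind its friction centre. I'll back off and push further forward.

```bash
python3 -m pendant '[[0,-0.006,0,0,-1],[0.014,0,0,0,-1],[0.014,0,0,0,-1],[0.004,0.003,0,0,-1],[0,0.0015,0,0,-1],[0,0.0015,0,0,-1],[0,0.0015,0,0,-1],[0,0,0,0,-1],[0,0,0,0,-1]]'
python3 -c "
from h import *
where();wedge()"
python3 -m pendant '[[0,0.0015,0,0,-1],[0,0.0015,0,0,-1],[0,0,0,0,-1],[0,0,0,0,-1]]'
python3 -c "
from h import *
where();wedge()"
```

```text
time: 5.5
tcp_pos: [0.5231, 0.0307, 0.0152]
ee_rot: [-0.0, 0.996, 0.091, -0.0]
wrist_force: [-0.6, 0.2, -0.6]
width: -0.0
gripper_force: 0.0
t 5.5 tcp [0.5231 0.0307 0.0152] yaw 0.1814 zaxis [-0.001  0.    -1.   ] wedge-frame fwd/left [0.0149 0.0201] F [-0.63  0.19 -0.63] w -1.3223665787093251e-05
time: 5.88
tcp_pos: [0.5244, 0.0278, 0.0153]
ee_rot: [0.0, 0.996, 0.091, 0.0]
wrist_force: [-0.1, 0.0, 0.3]
width: -0.0001
gripper_force: 0.0
t 5.8833 tcp [0.5244 0.0278 0.0153] yaw 0.1816 zaxis [ 0. -0. -1.] wedge-frame fwd/left [0.0157 0.0171] F [-0.09  0.05  0.3 ] w -9.741773533987118e-05Traceback (most recent call last):
  File "<string>", line 3, in <module>
    where();wedge()
            ~~~~~^^
  File "h.py", line 25, in wedge
    c=max(cv2.findContours(m,0,1)[0],key=cv2.contourArea)
ValueError: max() iterable argument is empty
Traceback (most recent call last):
  File "h.py", line 25, in wedge
    c=max(cv2.findContours(m,0,1)[0],key=cv2.contourArea)
ValueError: max() iterable argument is empty
```

```bash
python3 -m pendant '[[0,-0.006,0,0,-1],[0,0,-0.03,0,-1],[-0.02,0,-0.01,0,-1],[-0.035,0.01,0,0,-1],[-0.035,0.01,0,0,-1],[-0.02,0.005,0,0,-1],[0,0,0,0,-1],[0,0,0,0,-1]]'
python3 - <<'E'
from h import *
where();wedge()
save("side","s2.png",(170,200,340,320),4.5)
E
```

```text
time: 6.6
tcp_pos: [0.419, -0.0106, 0.0555]
ee_rot: [-0.0, 0.996, 0.09, 0.0]
wrist_force: [1.4, -0.2, 0.1]
width: -0.0003
gripper_force: 0.0
t 6.6 tcp [ 0.419  -0.0106  0.0555] yaw 0.1808 zaxis [ 0.  0. -1.] wedge-frame fwd/left [-0.0949 -0.0018] F [ 1.38 -0.16  0.11] w -0.0002796795021065549
wedge px [[290.79998779296875, 219.10000610351562], [305.1000061035156, 215.5], [316.20001220703125, 259.70001220703125], [301.79998779296875, 263.29998779296875]]
```

View pics/s2.png

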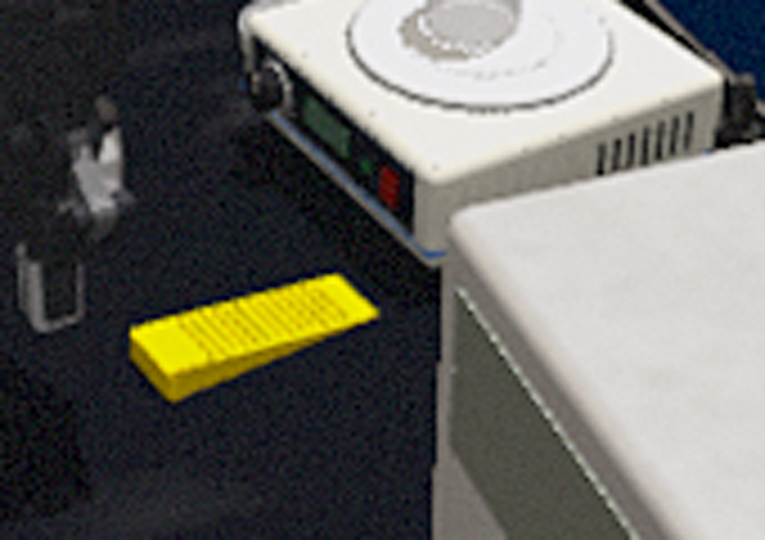

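The side view shows the wedge shifted right, slightly askew, with the fingers clear behind its heel. I'll compute its pose relative to the foot.

```bash
cat >> h.py <<'E'
def pose(b):
    T=(ray("top",*b[0],.0015)+ray("top",*b[1],.0015))/2
    H=(ray("top",*b[2],.016)+ray("top",*b[3],.016))/2
    d=(T-H)[:2];y=np.arctan2(d[1],d[0]);f=np.array([.6137,.0204])-T[:2]
    print("thin",T[:2],"heel",H[:2],"L",np.linalg.norm(d),"yaw",y,"foot rel thin end fwd/left",np.cos(y)*f[0]+np.sin(y)*f[1],-np.sin(y)*f[0]+np.cos(y)*f[1])
E
python3 - <<'E'
from h import *
pose([[290.8,219.1],[305.1,215.5],[316.2,259.7],[301.8,263.3]])
E
```

```text
thin [0.56833001 0.01229538] heel [ 0.46064675 -0.01128128] L 0.11023403468552101 yaw 0.21554334662250085 foot rel thin end fwd/left 0.04605354719122694 -0.0017865753241672958
```

```bash
python3 -m pendant '[[0,0.009,0,-0.019,-1],[0,0,0.02,0,-1],[0,0,0.0205,0,-1],[0.01,0,0,0,-1],[0.01,0,0,0,-1],[0.005,0,0,0,-1],[0.003,0,0,0,-1],[0.003,0,0,0,-1],[0.003,0,0,0,-1],[0.003,0,0,0,-1],[0,0,0,0,-1],[0,0,0,0,-1]]'
python3 -c "
from h import *
where();wedge()"
python3 -m pendant '[[0.003,0,0,0,-1],[0.003,0,0,0,-1],[0.003,0,0,0,-1],[0.003,0,0,0,-1],[0.003,0,0,0,-1],[0.003,0,0,0,-1],[0.003,0,0,0,-1],[0.002,0,0,0,-1],[0,0,0,0,-1],[0,0,0,0,-1]]'
python3 - <<'E'
from h import *
where();wedge()
save("side","s3.png",(170,200,340,320),4.5)
E
```

```text
time: 7.7
tcp_pos: [0.4576, -0.0122, 0.015]
ee_rot: [0.0, 0.995, 0.1, 0.0]
wrist_force: [-1.3, 0.6, 0.5]
width: 0.0
gripper_force: 0.0
t 7.7 tcp [ 0.4576 -0.0122  0.015 ] yaw 0.2008 zaxis [ 0. -0. -1.] wedge-frame fwd/left [-0.0572 -0.0103] F [-1.26  0.59  0.46] w 3.2584026955687654e-06
wedge px [[290.5, 215.39999389648438], [304.8999938964844, 212.0], [315.29998779296875, 256.1000061035156], [300.8999938964844, 259.5]]
time: 8.58
tcp_pos: [0.4802, -0.0075, 0.0148]
ee_rot: [0.0, 0.995, 0.1, 0.0]
wrist_force: [-0.8, -0.6, -0.5]
width: -0.0001
gripper_force: 0.0
t 8.5833 tcp [ 0.4802 -0.0075  0.0148] yaw 0.2009 zaxis [ 0. -0. -1.] wedge-frame fwd/left [-0.0341 -0.0098] F [-0.76 -0.62 -0.49] w -0.00010917701079262455
wedge px [[289.70001220703125, 210.0], [304.29998779296875, 206.6999969482422], [313.29998779296875, 246.6999969482422], [298.79998779296875, 250.0]]
```

View pics/s3.png

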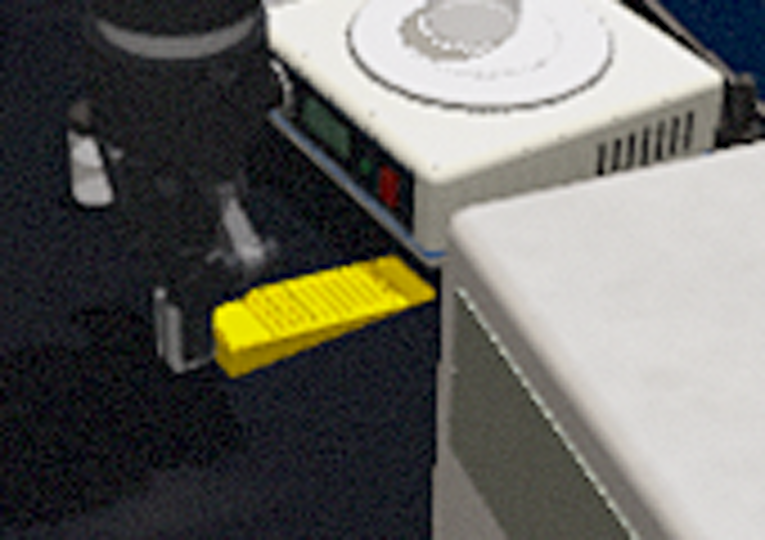

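The side view shows the fingers flush on the heel and the thin end just at the stirrer's front edge by the right corner, with the stirrer unmoved.

```bash
python3 - <<'E'
from h import *
pose([[290.5,215.4],[304.9,212.0],[315.3,256.1],[300.9,259.5]])
T=(ray("top",289.7,210,.0015)+ray("top",304.3,206.7,.0015))/2;print(T)
# heel top line from px now (2 corners)
print(ray("side",170+215/4.5,200+310/4.5,.016),ray("side",170+235/4.5,200+350/4.5,.016))
E
python3 -m pendant '[[0.003,0,0,0,-1],[0.003,0,0,0,-1],[0.003,0,0,0,-1],[0.003,0,0,0,-1],[0.003,0,0,0,-1],[0.001,0,0,0,-1],[0,0,0,0,-1],[0,0,0,0,-1]]'
python3 -c "
from h import *
where()"
```

```text
thin [0.57730638 0.01279235] heel [ 0.46958009 -0.00923182] L 0.10995461462563556 yaw 0.20166653548900973 foot rel thin end fwd/left 0.03717990336392657 0.00016374843812742151
[0.59067478 0.01435415 0.0015    ]
[0.49922351 0.00430343 0.016     ] [ 0.49873986 -0.0255806   0.016     ]
time: 9.35
tcp_pos: [0.4957, -0.0043, 0.0147]
ee_rot: [-0.0, 0.995, 0.1, -0.0]
wrist_force: [-0.6, -0.1, -1.0]
width: 0.0003
gripper_force: 0.0
t 9.35 tcp [ 0.4957 -0.0043  0.0147] yaw 0.2009 zaxis [-0.  0. -1.] wedge-frame fwd/left [-0.0182 -0.0094] F [-0.61 -0.14 -1.03] w 0.00032174508338021453
```

```bash
python3 -m pendant '[[0.001,0,0,0,-1],[0.001,0,0,0,-1],[0,0,0,0,-1]]' | sed -n '2p;4p'
python3 -m pendant '[[0.001,0,0,0,-1],[0.001,0,0,0,-1],[0,0,0,0,-1]]'| sed -n '2p;4p'
python3 -m pendant '[[0.001,0,0,0,-1],[0.001,0,0,0,-1],[0,0,0,0,-1]]'| sed -n '2p;4p'
```

```text
tcp_pos: [0.4978, -0.004, 0.0148]
wrist_force: [0.1, 0.0, 0.3]
tcp_pos: [0.4999, -0.0036, 0.0148]
wrist_force: [0.8, 0.3, -0.1]
tcp_pos: [0.5018, -0.0032, 0.0148]
wrist_force: [0.1, -0.5, -0.7]
```

```bash
python3 -m pendant '[[0.001,0,0,0,-1],[0.001,0,0,0,-1],[0,0,0,0,-1]]' | sed -n '2p;4p'
```

```text
tcp_pos: [0.5037, -0.0028, 0.0148]
wrist_force: [0.2, -0.1, 0.3]
```

```bash
python3 -m pendant '[[0.001,0,0,0,-1],[0.001,0,0,0,-1],[0,0,0,0,-1]]' | sed -n '2p;4p'
```

```text
tcp_pos: [0.5045, -0.0024, 0.0146]
wrist_force: [-3.1, -1.2, 1.3]
```

```bash
python3 -m pendant '[[0.0005,0,0,0,-1],[0,0,0,0,-1],[0,0,0,0,-1]]' | sed -n '2p;4p'
```

```text
tcp_pos: [0.5049, -0.0023, 0.0145]
wrist_force: [-5.1, -1.3, 1.3]
```

```bash
python3 -m pendant '[[0.0005,0,0,0,-1],[0,0,0,0,-1],[0,0,0,0,-1]]' | sed -n '2p;4p'
```

```text
tcp_pos: [0.5052, -0.0022, 0.0145]
wrist_force: [-6.7, 0.1, 2.4]
```

It bears at about 6.7 N. I'll back off, rise, and go above the press corner.

```bash
python3 -m pendant '[[-0.007,0,0,0,-1],[-0.011,0,0,0,-1],[0,0,-0.03,0,-1],[0,0,-0.035,0,-1],[0,0,-0.032,0,-1],[0.03,0,0,0,-1],[0.035,0,0,0,-1],[0.035,-0.001,0,0,-1],[0.028,-0.001,0,0,-1],[0,0,0,0,-1],[0,0,0,0,-1]]'
python3 - <<'E'
from h import *
where()
im=arm.snapshot("side")[200:320,170:340];im2=arm.snapshot("top")[125:275,215:335]
a=cv2.resize(im,None,fx=2.5,fy=2.5);b=cv2.resize(im2,None,fx=2,fy=2)
o=np.zeros((300,a.shape[1]+b.shape[1],3),np.uint8);o[:,:a.shape[1]]=a;o[:,a.shape[1]:]=b
cv2.imwrite("pics/c4.png",o[:,:,::-1])
E
```

```text
time: 12.02
tcp_pos: [0.6157, 0.0221, 0.1117]
ee_rot: [-0.0, 0.995, 0.101, 0.001]
wrist_force: [-1.0, -0.2, -0.3]
width: -0.0003
gripper_force: 0.0
t 12.0167 tcp [0.6157 0.0221 0.1117] yaw 0.2017 zaxis [ 0.002  0.    -1.   ] wedge-frame fwd/left [ 0.1045 -0.0049] F [-1.04 -0.18 -0.28] w -0.0002617574327518706
```

View pics/c4.png

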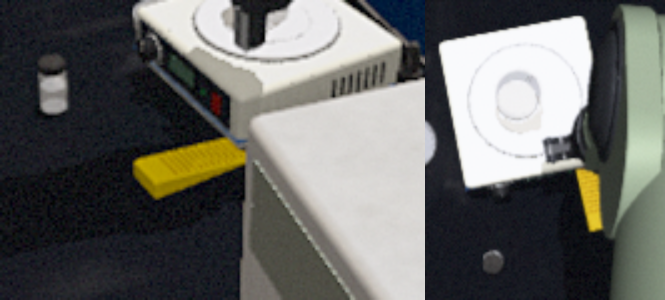

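The composite shows the wedge in place under the corner, the stirrer not shifted, and the fingers above the corner region. I'll check by projection that they are over the right point.

Run:
```python
from h import *
p=arm.observe()["tcp_pos"]
for n,f in(("side",lambda q:(q-[170,200])*2.5),("top",lambda q:(q-[215,125])*2+[425,0])):
    print(n,"tip",f(proj(n,[p[0],p[1],p[2]-.011])),"press",f(proj(n,[.6153,.0228,.072])),"cornertop",f(proj(n,[.5971,-.0031,.072])))
print(proj("top",[p[0],p[1],p[2]+.05]))
```

```text
side tip [243.21055665  47.54895573] press [243.97058333  75.48501069] cornertop [236.10242567  96.14716153]
top tip [593.04981413 143.89746908] press [588.94815551 143.54075558] cornertop [611.53099256 159.13216269]
[302.81376234 195.12104868]
```

The tip projection matches the picture, so it's over the press point. Now to press.

```bash
python3 -m pendant '[[0,0,0.012,0,-1],[0,0,0.01,0,-1],[0,0,0.002,0,-1],[0,0,0.002,0,-1],[0,0,0,0,-1]]'| sed -n '2p;4p'
python3 -m pendant '[[0,0,0.001,0,-1],[0,0,0.001,0,-1],[0,0,0,0,-1]]'| sed -n '2p;4p'
```

```text
tcp_pos: [0.6132, 0.0216, 0.0854]
wrist_force: [0.0, 0.5, -0.3]
tcp_pos: [0.614, 0.0217, 0.084]
wrist_force: [-0.7, -0.6, 0.3]
```

```bash
python3 -m pendant '[[0,0,0.001,0,-1],[0,0,0.001,0,-1],[0,0,0,0,-1]]'| sed -n '2p;4p'
```

```text
tcp_pos: [0.6142, 0.0217, 0.083]
wrist_force: [-1.5, 0.5, 7.5]
```

```bash
python3 -m pendant '[[0,0,0.001,0,-1],[0,0,0,0,-1],[0,0,0,0,-1],[0,0,0,0,-1],[0,0,0,0,-1]]'| sed -n '1,2p;4p'
python3 -m pendant '[[0,0,0,0,-1],[0,0,0,0,-1],[0,0,0,0,-1]]'| sed -n '1,2p;4p'
```

```text
time: 13.45
tcp_pos: [0.6142, 0.0216, 0.0829]
wrist_force: [-3.9, 0.0, 12.9]
time: 13.7
tcp_pos: [0.6142, 0.0216, 0.083]
wrist_force: [-4.1, -0.3, 13.1]
```

It holds firm at 13 N with no dip. I'll retreat straight up, clear the view and check.

```bash
python3 -m pendant '[[0,0,-0.005,0,-1],[0,0,-0.02,0,-1],[0,0,-0.035,0,-1],[0,0,-0.035,0,-1],[0,0,-0.035,0,-1],[-0.035,0.01,0,0,-1],[-0.035,0.02,0,0,-1],[-0.035,0.03,0,0,-1],[-0.03,0.03,0,0,-1],[-0.03,0.03,0,0,-1],[0,0,0,0,-1],[0,0,0,0,-1]]'| sed -n '1,2p;4p'
python3 - <<'E'
from h import *
im=arm.snapshot("side")[190:320,140:340];im2=arm.snapshot("top")[125:275,195:345]
w=((im2.min(2)>170)).astype(np.uint8);w[:, :20]=0;w[:,130:]=0
c=max(cv2.findContours(w,0,1)[0],key=cv2.contourArea);print(cv2.boxPoints(cv2.minAreaRect(c))+[195,125])
a=cv2.resize(im,(450,292));b=cv2.resize(im2,(350,350))
o=np.zeros((350,800,3),np.uint8);o[:292,:450]=a;o[:,450:]=b
cv2.imwrite("pics/c5.png",o[:,:,::-1])
E
```

```text
time: 14.7
tcp_pos: [0.4789, -0.1257, 0.2112]
wrist_force: [0.2, -0.8, -0.3]
[[220.8913765  145.90167618]
 [294.13396454 131.69042587]
 [308.2726593  204.55903625]
 [235.03006744 218.77027893]]
```

View pics/c5.png

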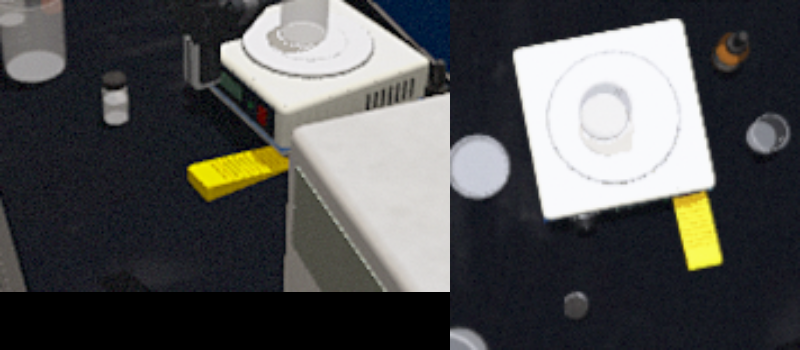

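The final view shows the stirrer's corners at exactly the same pixels as at the start, the wedge under the right front corner, and the beaker, vial, petri dish and dropper bottle as they were. The arm is clear, so I'm handing in.

```bash
python3 -c "
from cell import arm
print(arm.finish_job())"
```

```text
the job is handed in; nothing more can be done
None
```

The job is handed in: the wedge went under the short foot until it bore at about 6.7 N, the corner held a 13 N press without dipping, and the pictures show the stirrer, beaker and small things where they were.

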